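# Find the perished buffer with a spring-pin gauge

### The job

One of the three red rubber buffers on the stations has gone soft. Take the spring-pin gauge from its stand and press its pin down onto the buffers with a steady push of about 8 N (held for half a second, never above 14 N) to find the one that sinks far deeper than the others; that one must have been gauged, not just inferred. Then leave the gauge standing in the parking socket in front of the soft buffer, fully home and let go, with the other loose things on the table left where they are.

Things in the scene. Friction and masses are not known exactly. Their poses are not given: they have to be found in the camera images.
- gauge_handle (a point): Loose spring-pin gauge (170 g), round, upright: yellow handle 30 mm in diameter, 60 mm tall; under it a steel nose 18 mm in diameter, 26 mm long, its end tapered; under that a brass pin. This point is on the axis half-way up the handle: 30 mm above the handle's underside, 72 mm above the pin's tip. z runs up the axis.
- pin: Brass pin of the gauge, 8 mm in diameter, reaching 16 mm out of the nose (tip 42 mm below the handle's underside). It slides up into the nose against a spring of about 2 N per mm, 12 mm travel. Origin at the middle of its tip, z up the gauge.
- stand: Fixed gauge stand, left or right on the table: black base 100 x 80 mm, 18 mm thick, with a white post 50 x 50 mm whose top is 70 mm above the origin (middle of the underside, at table height). The gauge stands in the post's 21 mm through hole, the handle's underside on the post's top.
- buffer_a: Red rubber buffer, 32 mm in diameter, 24 mm proud of a black cup on a fixed aluminium station 150 x 64 mm. Origin: middle of its top face, 64 to 74 mm above the table, z up. It sinks straight down (18 mm at most) and springs back: under 8 N a sound one sinks 1 to 2 mm, the perished one about 11 mm, and it then stays 3 to 4 mm low. All three look alike at first; any may be the perished one.
- socket_a (a point): Parking socket in front of buffer_a on the same station: a grey block 44 x 44 mm with a round hole 21 mm in diameter and over 50 mm deep, countersunk 2 mm. This point is at the middle of the hole's mouth, level with the block's top, 80 mm from the buffer's axis and 4 mm lower than the unpressed buffer's top.
- buffer_b: Red rubber buffer, 32 mm in diameter, 24 mm proud of a black cup on a fixed aluminium station 150 x 64 mm. Origin: middle of its top face, 64 to 74 mm above the table, z up. It sinks straight down (18 mm at most) and springs back: under 8 N a sound one sinks 1 to 2 mm, the perished one about 11 mm, and it then stays 3 to 4 mm low. All three look alike at first; any may be the perished one.
- socket_b (a point): Parking socket in front of buffer_b on the same station: a grey block 44 x 44 mm with a round hole 21 mm in diameter and over 50 mm deep, countersunk 2 mm. This point is at the middle of the hole's mouth, level with the block's top, 80 mm from the buffer's axis and 4 mm lower than the unpressed buffer's top.
- buffer_c: Red rubber buffer, 32 mm in diameter, 24 mm proud of a black cup on a fixed aluminium station 150 x 64 mm. Origin: middle of its top face, 64 to 74 mm above the table, z up. It sinks straight down (18 mm at most) and springs back: under 8 N a sound one sinks 1 to 2 mm, the perished one about 11 mm, and it then stays 3 to 4 mm low. All three look alike at first; any may be the perished one.
- socket_c (a point): Parking socket in front of buffer_c on the same station: a grey block 44 x 44 mm with a round hole 21 mm in diameter and over 50 mm deep, countersunk 2 mm. This point is at the middle of the hole's mouth, level with the block's top, 80 mm from the buffer's axis and 4 mm lower than the unpressed buffer's top.
- spare: Bystander: spare red rubber buffer, 32 mm in diameter, 29 mm tall, loose; origin under its middle.
- carriage: Bystander: aluminium rail carriage with green ends, 60 x 44 x 22 mm, loose; origin under its middle.
- driver: Bystander: screwdriver lying on the table, loose.
- threadlock: Bystander: small red bottle, 34 mm in diameter, 85 mm tall, loose; origin under its middle.
- shaft_collar: Bystander: steel ring 40 mm in diameter, 14 mm tall, loose; origin under its middle.
- sensor: Bystander: black sensor block 40 x 26 x 30 mm, loose; origin under its middle.
Not all that is in view belongs to the job. What is shaped like the part that bears gauge_handle but purple or turquoise is not meant.

How it is judged:
By the outcome, as a careful person would: the job done as asked, in the order asked, and still so for the second after the job is handed in, with the robot touching nothing.
It also fails if it takes over 54 s, if anything falls off the work surface, if the arm or the gripper's body presses on something with over 40 N, if the wrist force passes 120 N, or if a joint passes its speed limit or range.

### The arm

A 6-joint arm with a two-finger parallel gripper is mounted at the origin on the work surface. World frame = base frame: x ahead of the robot, y to its left, z up, the work surface at z = 0. Lengths are in m, angles in rad, forces in N, time in s.
With the tool pointing down it reaches from about 0.25 to 0.725 m from the base axis. Payload 4 kg.
Tool frame: the origin (TCP) lies midway between the tips of the shut fingers; the grasp point (between the pads) lies 19 mm behind it; z points along the fingers, y is the direction in which the jaws open and shut (so a half turn about z gives the same grasp; the last joint's range is limited). The gripper opens to 85 mm and grips with 20 to 120 N. Pads are 22 mm wide; open, the fingers measure 114 mm over their backs; the gripper's body (76 mm by 85 mm) begins 54 mm behind the grasp point. The pads swing forward as they close: fully open they stand 13 mm farther back than shut.
Start: joints at [-1.279, 0.241, 0.005, 1.335, 0, 1.571], TCP at [0.144, -0.479, 0.231] pointing down, gripper open.
Joint ranges: [-2.72, 2.72], [-1.05, 1.87], [-1.09, 1.28], [-1.99, 2.15], [-1.42, 1.44], [-3.14, 3.14]. Speed limits (rad/s): [2.79, 2.79, 3.14, 3.14, 3.14, 3.14].

### API

Orientations are given as a unit quaternion [x, y, z, w].
In Python, from workcell import monitor, cams, order gives the robot as it stands.
- The arm moves only by the tool send_rows, never from a script. Its argument "moves" is a list of rows, each a list of 4 numbers: the shift along the tool's x, y, z as a fraction of full scale, then the turn about the tool's z as a fraction of full scale. A call has 1 to 20 rows; each row shifts and turns the commanded pose from where the row before left it, along the tool's axes as they then stand; what a row does not reach is not made up. Full scale, the value 1, is 100 cm for a shift and 0.1 rad for a turn. A row lasts 1/10 s, in which the tool goes at most 50 mm and 8.59 degrees, less where a joint would pass 70% of its speed; a pose out of reach is approached as far as the arm can. A call with a number of a shift or a turn outside -1 to 1 is refused whole. A call with a gripper value outside its range is refused whole. "claw" is the gripper's target within -1 to 1 (fully open at 1, half-way at 0, shut at -1), set as the call begins (left out, the last holds). The fingers move at their own pace and stop on an object; the grip force is fixed at half the most. Time passes only in rows, so rows that do not move let the fingers close. It gives the time, the measured TCP pose, the force and the opening at its end, in the units of the state.
- monitor.get_obs(): the state, without advancing time (a new reading comes with each control period).
- cams.camera(name): name is "scene" or "top"; returns (picture, depth): 480x640x3 uint8, blue, green, red; 480x640 float32, m along the optical axis (not along the pixel's ray), 0 where there is no reading.
- cams.camera_info(name): a dict with "intrinsics" (3x3 intrinsics, pixels), "T" (4x4, takes a point from camera to world coordinates). Camera axes: x right, y up, looking along -z (the intrinsics and any distortion apply to the point x, -y, -z); pixel columns grow to the right and rows downward; lengths in m; the calibration is good to about 2 mm. A picture is of the moment at which its call begins. camera_info takes no time and is no camera call.
- order.job_done(): hands the job in, once; it reports no verdict.
The state is a dict: "clock": time; "joint_pos": joint angles; "joint_vel": joint speeds; "tau": joint torques, N m; "eef_pos": TCP position; "tool_rot": TCP orientation; "ft_force": force on the tool from outside, world axes, zero at the start; "ft_torque": the same for the moment, N m; "grip_width": finger opening in m.
Only numpy, scipy, OpenCV 4.12 (cv2) and the standard library are available. Lean on these libraries where they do the work, as an engineer would, in place of code of your own. Each camera call takes 0.05 s, during which the arm holds its last target.

## Working session

There is one attempt and no reset: what is moved stays moved. The work goes in short steps, Python scripts to look and compute and a tool call to move; the robot and the scene stay as the last step left them, time stands still between calls to the robot, and variables do not carry over. Pictures are saved under pics/ and viewed, and the job is handed in when it is done.

Besides the shell and the picture viewer there is one more tool, called as a command line: name --pt "numbers of a row" for each row, then --argument value for the rest. send_rows: Moves the arm, as the interface text tells. Its arguments: {"type":"object","properties":{"moves":{"type":"array","items":{"type":"array","items":{"type":"number","minimum":-1,"maximum":1}}},"claw":{"type":"number"}},"required":["moves"]}

```bash
ls; mkdir -p pics; python3 - <<'E'
from workcell import monitor, cams
import cv2,numpy as np
print(monitor.get_obs())
for n in ("scene","top"):
    p,d=cams.camera(n); cv2.imwrite(f"pics/{n}0.png",p); np.save(f"pics/{n}0.npy",d)
    print(n,cams.camera_info(n))
E
```

```text
pics
{'clock': 0.0, 'joint_pos': array([-1.27899136e+00,  2.41425166e-01,  3.68498787e-03,  1.33523571e+00,
       -4.56323013e-06,  1.57079555e+00]), 'joint_vel': array([-1.67606889e-04,  6.19578674e-05, -3.77146352e-04,  1.49964122e-03,
       -5.59689470e-04,  5.62444692e-04]), 'tau': array([ 1.28846234e-03, -3.72323406e+01,  2.52402985e+01,  1.69031799e-02,
        2.06287150e-04, -2.19582454e-06]), 'eef_pos': array([ 0.14364769, -0.47822542,  0.23039194]), 'tool_rot': array([ 9.89374457e-01,  1.45385681e-01, -1.60694810e-04, -1.07786801e-03]), 'ft_force': array([ 0.26390583,  1.12180293, -0.53539567]), 'ft_torque': array([-0.02605349, -0.00204666, -0.01073719]), 'grip_width': 0.08501867604614258}
scene {'intrinsics': array([[436.52813859,   0.        , 317.35678822],
       [  0.        , 436.52813859, 240.78265628],
       [  0.        ,   0.        ,   1.        ]]), 'T': array([[-0.75258658, -0.44036084,  0.48958734,  1.05283278],
       [ 0.65835214, -0.51857143,  0.54557872,  0.48027038],
       [ 0.0136345 ,  0.7329161 ,  0.6801824 ,  0.7069446 ],
       [ 0.        ,  0.        ,  0.        ,  1.        ]])}
top {'intrinsics': array([[434.73931743,   0.        , 318.57624869],
       [  0.        , 434.73931743, 230.85420841],
       [  0.        ,   0.        ,   1.        ]]), 'T': array([[ 0.01031701,  0.99975845, -0.01940642,  0.56038382],
       [-0.9997955 ,  0.00997594, -0.01759088, -0.0147139 ],
       [-0.01739303,  0.01958393,  0.99965692,  0.92620791],
       [ 0.        ,  0.        ,  0.        ,  1.        ]])}
```

View pics/scene0.png

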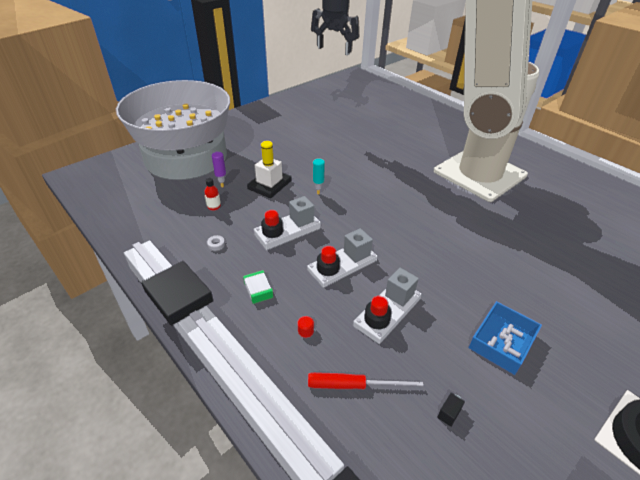

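View pics/top0.png

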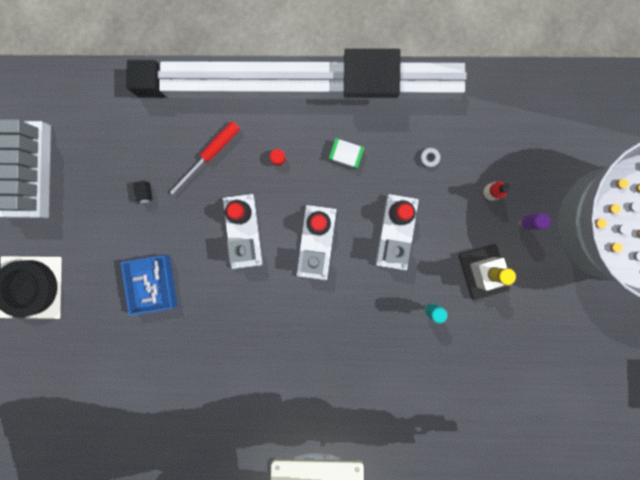

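The top view shows the yellow gauge in the stand at about (508,277). The buffers are at (238,211), (319,222) and (403,211), each with its socket below it in the image. The turquoise decoy is at (440,314) and the purple one at (540,221). Next I'll measure these.

```bash
cat > h.py <<'E'
import numpy as np,cv2
from workcell import monitor,cams
def cloud(d,info):
    K=info["intrinsics"];T=info["T"]
    v,u=np.mgrid[:480,:640]
    P=np.stack([(u-K[0,2])/K[0,0]*d,-(v-K[1,2])/K[1,1]*d,-d],-1)
    W=P@T[:3,:3].T+T[:3,3]; W[d<=0]=np.nan
    return W
E
python3 - <<'E'
from h import *
for n in ("top","scene"):
    p=cv2.imread(f"pics/{n}0.png");d=np.load(f"pics/{n}0.npy");W=cloud(d,cams.camera_info(n))
    hsv=cv2.cvtColor(p,cv2.COLOR_BGR2HSV)
    red=((hsv[...,0]<8)|(hsv[...,0]>172))&(hsv[...,1]>150)&(hsv[...,2]>80)
    yel=(abs(hsv[...,0].astype(int)-28)<6)&(hsv[...,1]>150)&(hsv[...,2]>80)
    tur=(abs(hsv[...,0].astype(int)-90)<8)&(hsv[...,1]>120)
    pur=(abs(hsv[...,0].astype(int)-140)<12)&(hsv[...,1]>100)
    for nm,m in(("red",red),("yel",yel),("tur",tur),("pur",pur)):
        N,L,S,C=cv2.connectedComponentsWithStats(m.astype(np.uint8))
        for i in range(1,N):
            if S[i,4]<60: continue
            Q=W[L==i];Q=Q[np.isfinite(Q[:,2])]
            if len(Q)<20: continue
            zt=np.percentile(Q[:,2],97)
            top=Q[Q[:,2]>zt-.005]
            print(n,nm,C[i].round(),S[i,4],"ztop %.4f"%zt,"mid",((top.max(0)+top.min(0))/2).round(4),"mean",top.mean(0).round(4),"ext",np.ptp(top,axis=0).round(3))
    if n=="top":
        # heights at table
        print("table z",np.nanmedian(W[330:400,200:300,2]))
        for (u0,u1,v0,v1) in((225,265,232,268),(298,332,244,278),(380,416,234,266),(470,520,250,292)):
            R=W[v0:v1,u0:u1];zz=R[...,2]
            print((u0,v0), np.nanpercentile(zz,[5,50,75,90,97]).round(4))
cv2.imwrite("pics/crop_top.png",cv2.resize(cv2.imread("pics/top0.png")[180:330,210:410],None,fx=4,fy=4,interpolation=cv2.INTER_CUBIC))
cv2.imwrite("pics/crop_stand.png",cv2.resize(cv2.imread("pics/top0.png")[200:335,370:560],None,fx=4,fy=4,interpolation=cv2.INTER_CUBIC))
E
```

```text
top red [220. 141.] 551 ztop 0.0284 mid [0.766  0.2112 0.0268] mean [0.7669 0.2108 0.0257] ext [0.076 0.074 0.007]
top red [277. 157.] 189 ztop 0.0326 mid [0.7325 0.09   0.0304] mean [0.7331 0.0901 0.0298] ext [0.029 0.027 0.006]
top red [497. 190.] 151 ztop 0.0751 mid [ 0.6639 -0.3546  0.0775] mean [ 0.6644 -0.3537  0.0756] ext [0.016 0.008 0.013]
top red [235. 211.] 228 ztop 0.0730 mid [0.6166 0.1675 0.071 ] mean [0.6166 0.1678 0.0705] ext [0.028 0.03  0.006]
top red [405. 211.] 220 ztop 0.0765 mid [ 0.6175 -0.1677  0.0746] mean [ 0.6175 -0.168   0.0738] ext [0.027 0.03  0.006]
top red [318. 222.] 201 ztop 0.0706 mid [0.5946 0.0017 0.0687] mean [0.5946 0.0015 0.068 ] ext [0.028 0.028 0.006]
top yel [503. 276.] 319 ztop 0.1329 mid [ 0.4964 -0.3425  0.1311] mean [ 0.4971 -0.3429  0.1306] ext [0.028 0.028 0.006]
top tur [436. 313.] 309 ztop 0.1047 mid [ 0.4213 -0.2278  0.1032] mean [ 0.4216 -0.2279  0.1025] ext [0.028 0.028 0.007]
top pur [536. 221.] 381 ztop 0.1051 mid [ 0.6001 -0.4215  0.1034] mean [ 0.6    -0.4204  0.1027] ext [0.028 0.029 0.006]
table z 0.0004683503959101998
(225,
[... 584 characters left out ...]
.] 284 ztop 0.0718 mid [0.6167 0.1708 0.0704] mean [0.6167 0.1707 0.07  ] ext [0.028 0.03  0.007]
scene red [306. 326.] 293 ztop 0.0310 mid [0.7315 0.093  0.0291] mean [0.7321 0.0934 0.0289] ext [0.03  0.03  0.006]
scene red [336. 381.] 859 ztop 0.0272 mid [0.7635 0.2153 0.0254] mean [0.7652 0.2142 0.0248] ext [0.079 0.076 0.006]
scene yel [267. 153.] 252 ztop 0.1319 mid [ 0.4964 -0.3417  0.13  ] mean [ 0.4975 -0.3403  0.13  ] ext [0.029 0.029 0.006]
scene tur [318. 171.] 268 ztop 0.1031 mid [ 0.4191 -0.2248  0.1012] mean [ 0.4215 -0.2244  0.1018] ext [0.029 0.028 0.006]
scene pur [218. 164.] 271 ztop 0.1034 mid [ 0.5982 -0.4173  0.1016] mean [ 0.5998 -0.4166  0.1017] ext [0.027 0.028 0.006]
```

View pics/crop_top.png

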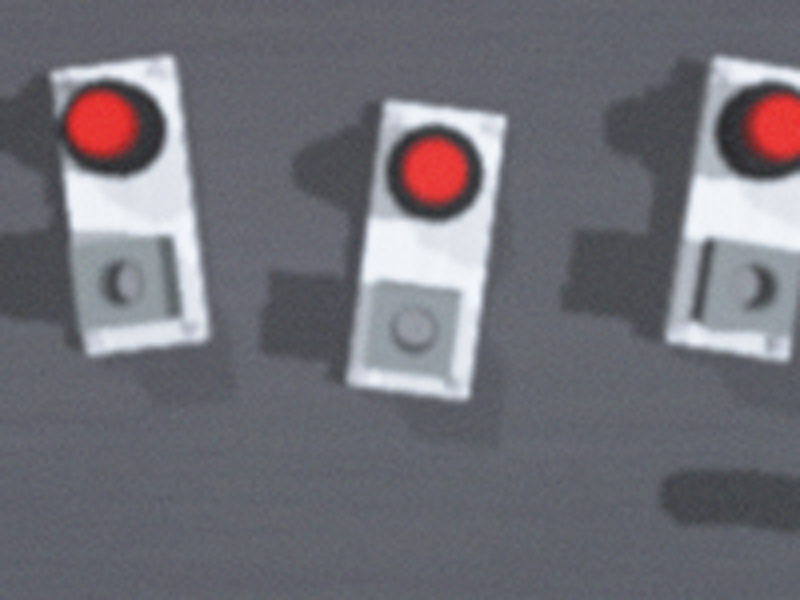

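View pics/crop_stand.png

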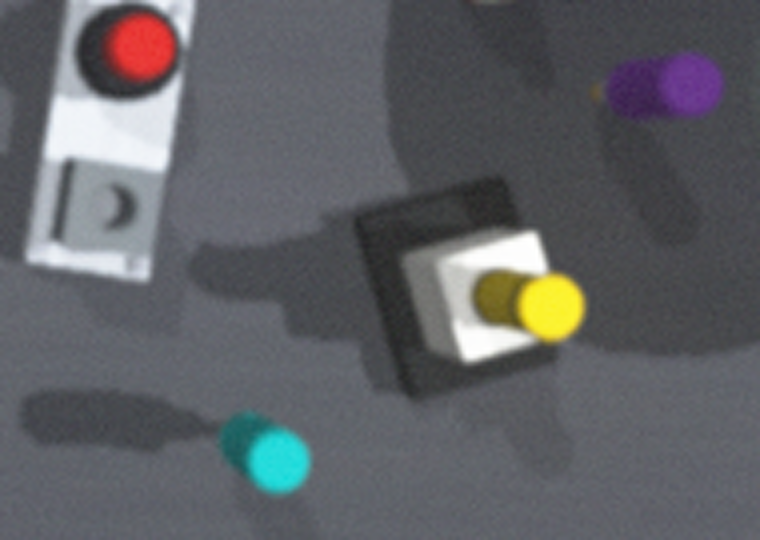

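Gauge top measures about 0.130 m as expected, and the two cameras agree within 3 mm. Next I'll refine the buffer heights and socket holes.

```bash
python3 - <<'E'
from h import *
B={"L":(.6167,.1692),"M":(.594,.003),"R":(.6175,-.167)}
for n in ("top","scene"):
    p=cv2.imread(f"pics/{n}0.png");d=np.load(f"pics/{n}0.npy");W=cloud(d,cams.camera_info(n))
    hsv=cv2.cvtColor(p,cv2.COLOR_BGR2HSV)
    for k,b in B.items():
        r=np.hypot(W[...,0]-b[0],W[...,1]-b[1])
        zb=np.nanmedian(W[...,2][(r<.010)&(W[...,2]>.05)])
        m=(r>.05)&(r<.115)&(abs(W[...,2]-(zb-.004))<.004)&(W[...,0]<b[0])
        Q=W[m][:,:2]
        rect=cv2.minAreaRect((Q*1000).astype(np.float32))
        c=np.array(rect[0])/1000
        print(n,k,"zbuf %.4f"%zb,"zblk %.4f"%np.nanmedian(W[m][:,2]),"c",c.round(4),"mean",Q.mean(0).round(4),"size",np.round(rect[1],1),rect[2],"dist %.4f"%np.hypot(*(c-b)),len(Q))
    g=(.4964,-.342);r=np.hypot(W[...,0]-g[0],W[...,1]-g[1])
    print("handle top z",np.nanmedian(W[...,2][(r<.010)&(W[...,2]>.1)]))
    m=(r<.04)&(abs(W[...,2]-.07)<.004)&(r>.018)
    rect=cv2.minAreaRect((W[m][:,:2]*1000).astype(np.float32));print("post",rect,np.nanmedian(W[m][:,2]))
    # scene crop
p=cv2.imread("pics/scene0.png");cv2.imwrite("pics/crop_sc.png",cv2.resize(p[180:350,240:440],None,fx=4,fy=3.5,interpolation=cv2.INTER_CUBIC))
E
```

```text
top L zbuf 0.0707 zblk 0.0667 c [0.5374 0.1572] mean [0.5372 0.157 ] size [43.8 44.7] 7.861451625823975 dist 0.0802 405
top M zbuf 0.0678 zblk 0.0637 c [0.5155 0.0116] mean [0.5155 0.0117] size [43.8 44.1] 83.44866180419922 dist 0.0790 399
top R zbuf 0.0735 zblk 0.0695 c [ 0.5387 -0.1556] mean [ 0.5388 -0.1554] size [44.6 43.9] 81.10767364501953 dist 0.0796 420
handle top z 0.13054145165498499
post ((497.3530578613281, -343.80438232421875), (50.72795486450195, 51.3050422668457), 17.5942440032959) 0.07053871935406564
scene L zbuf 0.0703 zblk 0.0662 c [0.5344 0.1586] mean [0.5358 0.1596] size [47.  44.9] 8.236958503723145 dist 0.0830 346
scene M zbuf 0.0676 zblk 0.0631 c [0.5135 0.0127] mean [0.514  0.0138] size [45.9 47.1] 83.7692642211914 dist 0.0811 265
scene R zbuf 0.0740 zblk 0.0690 c [ 0.5362 -0.1539] mean [ 0.5371 -0.1536] size [47.7 46. ] 83.24923706054688 dist 0.0824 211
handle top z 0.13090988953140614
post ((495.4881896972656, -342.59979248046875), (53.188331604003906, 53.142642974853516), 16.3509521484375) 0.07025789614809386
```

View pics/crop_sc.png

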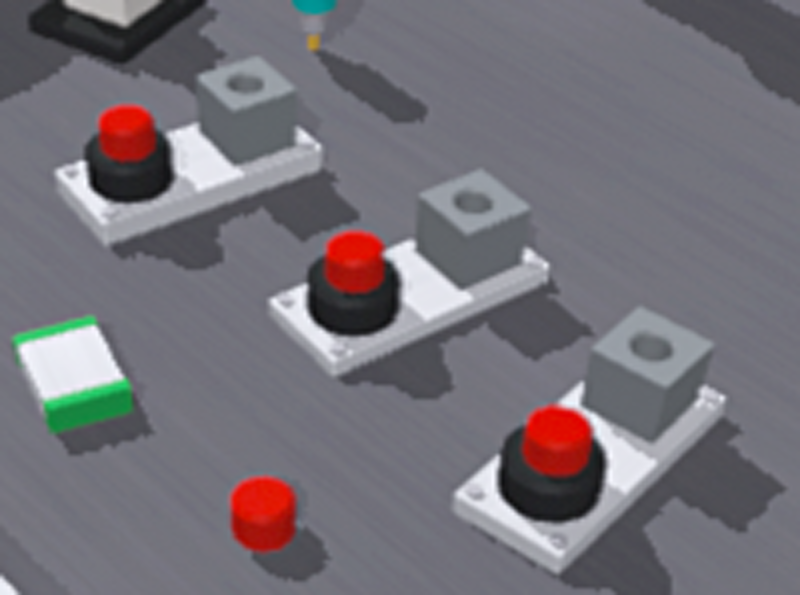

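send_rows --pt "0 0 0 0.97" --pt "0 0 0 0.97" --pt "0 0 0 0.97" --pt "0 0 0 0" --claw 1

```text
clock: 0.5
eef_pos: [0.1437, -0.4785, 0.2308]
tool_rot: [1.0, 0.0, -0.0, -0.001]
ft_force: [-0.7, 0.1, 0.4]
grip_width: 0.0853
```

send_rows --pt "0.0392 -0.0151 0 0" --pt "0.0392 -0.0151 0 0" --pt "0.0392 -0.0151 0 0" --pt "0.0392 -0.0151 0 0" --pt "0.0392 -0.0151 0 0" --pt "0.0392 -0.0151 0 0" --pt "0.0392 -0.0151 0 0" --pt "0.0392 -0.0151 0 0" --pt "0.0392 -0.0151 0 0" --pt "0 0 0 0" --pt "0 0 0 0"

```text
clock: 1.6
eef_pos: [0.497, -0.3418, 0.2303]
tool_rot: [1.0, 0.002, -0.001, -0.0]
ft_force: [-1.1, -0.1, -0.1]
grip_width: 0.0848
```

send_rows --pt "0 0 0.04 0" --pt "0 0 0.04 0" --pt "0 0 0.04 0" --pt "0 0 0.024 0" --pt "0 0 0 0" --pt "0 0 0 0"

```text
clock: 2.2
eef_pos: [0.4956, -0.3434, 0.0878]
tool_rot: [1.0, -0.0, -0.0, -0.0]
ft_force: [0.4, -0.8, 0.4]
grip_width: 0.0855
```

send_rows --pt "0 0 0 0" --pt "0 0 0 0" --pt "0 0 0 0" --pt "0 0 0 0" --pt "0 0 0 0" --pt "0 0 0 0" --pt "0 0 0 0" --pt "0 0 0 0" --claw -1

```text
clock: 3.0
eef_pos: [0.4971, -0.3431, 0.0886]
tool_rot: [1.0, 0.0, 0.001, 0.001]
ft_force: [-0.6, -0.1, 6.3]
grip_width: 0.0288
```

```bash
python3 - <<'E'
from h import *
p,d=cams.camera("scene"); cv2.imwrite("pics/s1.png",cv2.resize(p[60:260,180:420],None,fx=3,fy=3));print(monitor.get_obs()["ft_force"],monitor.get_obs()["eef_pos"])
E
```

```text
[-1.40718635  0.21622337  5.61258418] [ 0.49709042 -0.34312372  0.08858   ]
```

View pics/s1.png

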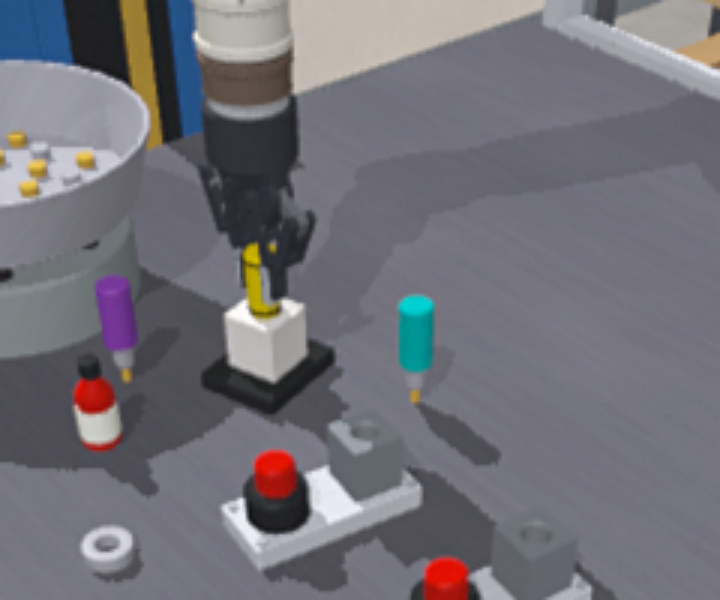

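Grip is good: width is 29 mm and it's the yellow handle. I'll lift now.

send_rows --pt "0 0 -0.01 0" --pt "0 0 -0.02 0" --pt "0 0 -0.03 0" --pt "0 0 -0.03 0" --pt "0 0 -0.02 0" --pt "0 0 0 0" --pt "0 0 0 0" --pt "0 0 0 0"

```text
clock: 3.85
eef_pos: [0.4955, -0.342, 0.1952]
tool_rot: [1.0, 0.0, -0.002, -0.001]
ft_force: [-0.3, -0.1, -2.9]
grip_width: 0.0289
```

```bash
python3 - <<'E'
from h import *
o=monitor.get_obs();print(o["ft_force"],o["eef_pos"],o["tool_rot"])
p,d=cams.camera("scene"); cv2.imwrite("pics/s2.png",cv2.resize(p[60:260,180:420],None,fx=3,fy=3));print(monitor.get_obs()["ft_force"])
E
```

```text
[-0.30712792 -0.05557938 -2.8744084 ] [ 0.49553908 -0.34195373  0.19520049] [ 9.99998039e-01  4.29994304e-04 -1.58279943e-03 -1.10994339e-03]
[-0.68473508 -0.04695029 -2.0747235 ]
```

View pics/s2.png

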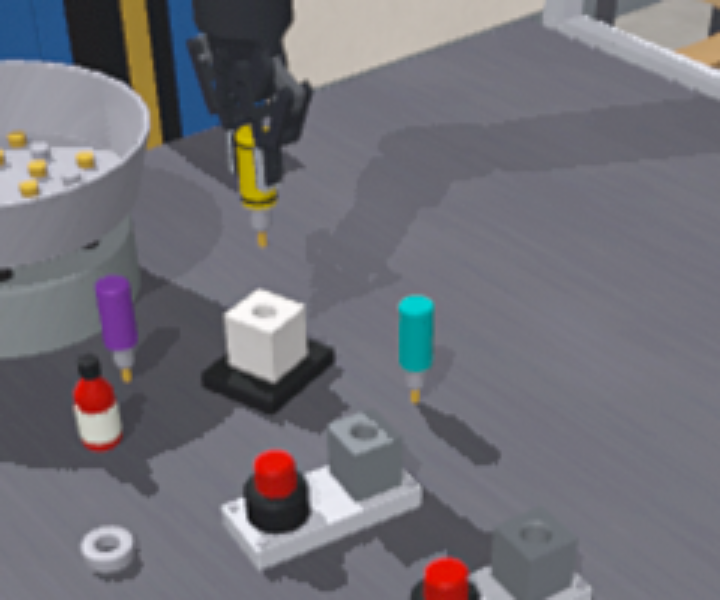

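send_rows --pt "0.01 -0.0146 0 0" --pt "0.0202 -0.0292 0 0" --pt "0.0202 -0.0292 0 0" --pt "0.0202 -0.0292 0 0" --pt "0.0202 -0.0292 0 0" --pt "0.0202 -0.0292 0 0" --pt "0.01 -0.0144 0 0" --pt "0 0 0.02 0" --pt "0 0 0.02 0" --pt "0 0 0.014 0" --pt "0 0 0 0" --pt "0 0 0 0" --pt "0 0 0 0"

```text
clock: 5.2
eef_pos: [0.618, -0.1678, 0.1443]
tool_rot: [1.0, 0.0, 0.001, 0.0]
ft_force: [-0.7, 0.7, -2.2]
grip_width: 0.0289
```

```bash
python3 - <<'E'
from h import *
o=monitor.get_obs();print(o["ft_force"],o["eef_pos"],o["tool_rot"])
p,d=cams.camera("scene"); cv2.imwrite("pics/s3.png",cv2.resize(p[120:270,210:390],None,fx=4,fy=4));print(monitor.get_obs()["ft_force"])
E
```

```text
[-0.72994922  0.74493572 -2.21707983] [ 0.61802021 -0.16780886  0.14428577] [9.99999603e-01 3.15140820e-04 7.99449523e-04 2.34171076e-04]
[ 0.12485341  0.50779766 -2.03498297]
```

View pics/s3.png

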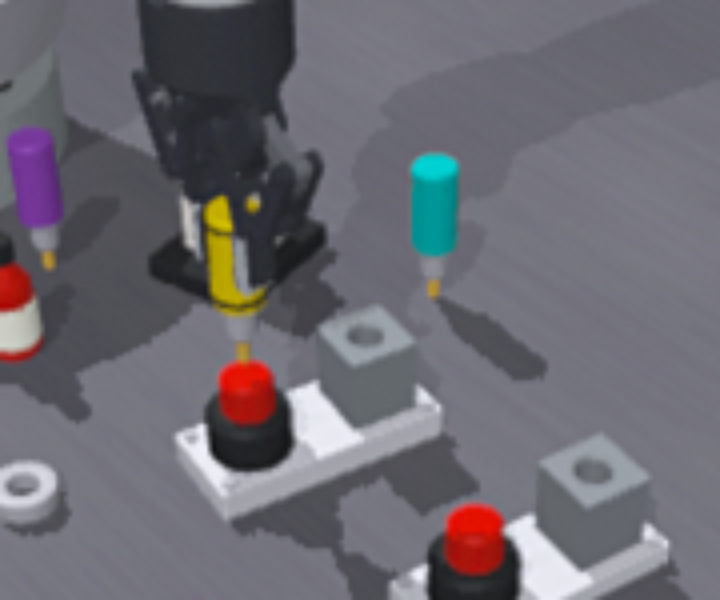

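The pin is centred just above the right buffer, with its tip at about (243,358) in the crop. I'll press it down step by step.

send_rows --pt "0 0 0.003 0" --pt "0 0 0 0" --pt "0 0 0.001 0" --pt "0 0 0 0" --pt "0 0 0 0"

```text
clock: 5.75
eef_pos: [0.6174, -0.1676, 0.1393]
tool_rot: [1.0, 0.0, 0.0, 0.0]
ft_force: [0.4, 0.1, -2.4]
grip_width: 0.0285
```

send_rows --pt "0 0 0.002 0" --pt "0 0 0 0" --pt "0 0 0 0" --pt "0 0 0 0"

```text
clock: 6.15
eef_pos: [0.6174, -0.1676, 0.1373]
tool_rot: [1.0, 0.0, -0.0, -0.0]
ft_force: [-1.0, -0.5, -1.8]
grip_width: 0.0285
```

send_rows --pt "0 0 0.002 0" --pt "0 0 0 0" --pt "0 0 0 0"

```text
clock: 6.45
eef_pos: [0.6173, -0.1676, 0.1352]
tool_rot: [1.0, 0.0, -0.0, -0.0]
ft_force: [0.9, 0.3, -3.2]
grip_width: 0.0287
```

send_rows --pt "0 0 0.002 0" --pt "0 0 0 0" --pt "0 0 0 0"

```text
clock: 6.75
eef_pos: [0.6175, -0.1677, 0.1335]
tool_rot: [1.0, 0.0, 0.0, 0.0]
ft_force: [-0.5, -0.5, -1.2]
grip_width: 0.0288
```

send_rows --pt "0 0 0.002 0" --pt "0 0 0 0" --pt "0 0 0 0"

```text
clock: 7.05
eef_pos: [0.6176, -0.1677, 0.1316]
tool_rot: [1.0, 0.0, 0.0, 0.0]
ft_force: [0.4, 0.4, -0.5]
grip_width: 0.0287
```

send_rows --pt "0 0 0.002 0" --pt "0 0 0 0" --pt "0 0 0 0"

```text
clock: 7.35
eef_pos: [0.6176, -0.1677, 0.1295]
tool_rot: [1.0, 0.0, 0.0, 0.0]
ft_force: [-0.5, -0.0, 0.9]
grip_width: 0.0286
```

send_rows --pt "0 0 0.001 0" --pt "0 0 0 0" --pt "0 0 0 0"

```text
clock: 7.65
eef_pos: [0.6176, -0.1676, 0.1284]
tool_rot: [1.0, 0.0, 0.0, 0.0]
ft_force: [0.9, -0.3, 1.3]
grip_width: 0.0287
```

send_rows --pt "0 0 0.002 0" --pt "0 0 0.001 0" --pt "0 0 0 0" --pt "0 0 0 0"

```text
clock: 8.05
eef_pos: [0.6176, -0.1676, 0.1255]
tool_rot: [1.0, 0.0, 0.0, 0.0]
ft_force: [0.3, 0.5, 3.8]
grip_width: 0.0284
```

send_rows --pt "0 0 0.002 0" --pt "0 0 0 0" --pt "0 0 0 0"

```text
clock: 8.35
eef_pos: [0.6176, -0.1676, 0.1235]
tool_rot: [1.0, 0.0, 0.0, 0.0]
ft_force: [0.6, -0.6, 3.3]
grip_width: 0.0287
```

send_rows --pt "0 0 0.002 0" --pt "0 0 0 0" --pt "0 0 0 0"

```text
clock: 8.65
eef_pos: [0.6175, -0.1676, 0.1214]
tool_rot: [1.0, 0.0, 0.0, 0.0]
ft_force: [0.5, 0.4, 3.6]
grip_width: 0.0285
```

```bash
python3 - <<'E'
from h import *
for i in range(4):
    p,d=cams.camera("scene" if i%2 else "top"); print(monitor.get_obs()["ft_force"][2],monitor.get_obs()["eef_pos"][2])
    if i==1: cv2.imwrite("pics/s4.png",cv2.resize(p[120:270,210:390],None,fx=4,fy=4))
E
```

```text
3.119774048949091 0.121455687999273
4.044968081922271 0.12142874210798187
4.066096814474535 0.12143719582357905
3.864573255143214 0.12141671516320526
```

View pics/s4.png

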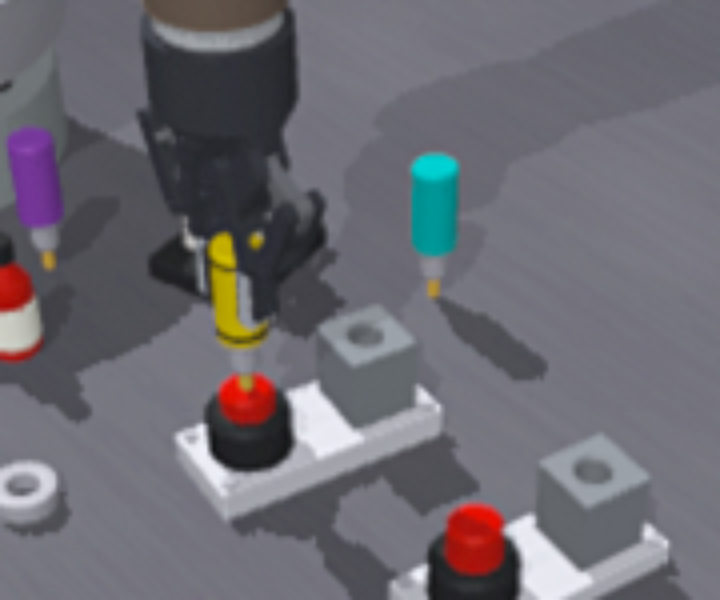

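send_rows --pt "0 0 0.002 0" --pt "0 0 0 0" --pt "0 0 0 0"

```text
clock: 9.15
eef_pos: [0.6175, -0.1676, 0.1194]
tool_rot: [1.0, 0.0, 0.0, 0.0]
ft_force: [-0.0, 0.6, 5.5]
grip_width: 0.0286
```

send_rows --pt "0 0 0.002 0" --pt "0 0 0 0" --pt "0 0 0 0" --pt "0 0 0 0" --pt "0 0 0 0"

```text
clock: 9.65
eef_pos: [0.6175, -0.1677, 0.1176]
tool_rot: [1.0, 0.0, 0.0, 0.0]
ft_force: [-0.0, -0.2, 5.2]
grip_width: 0.0287
```

```bash
python3 - <<'E'
from h import *
for i in range(6):
    p,d=cams.camera("scene" if i%2 else "top"); print(monitor.get_obs()["ft_force"][2],monitor.get_obs()["eef_pos"][2])
    if i==1: cv2.imwrite("pics/s5.png",cv2.resize(p[120:270,210:390],None,fx=4,fy=4))
E
```

```text
6.250440272429047 0.11762477114763273
5.685481169590046 0.11760559386837292
5.091572684242792 0.11758777383679758
5.900656560891824 0.11761803403675644
5.175525121930863 0.11760030170876531
5.120300212313251 0.11764948598550182
```

View pics/s5.png

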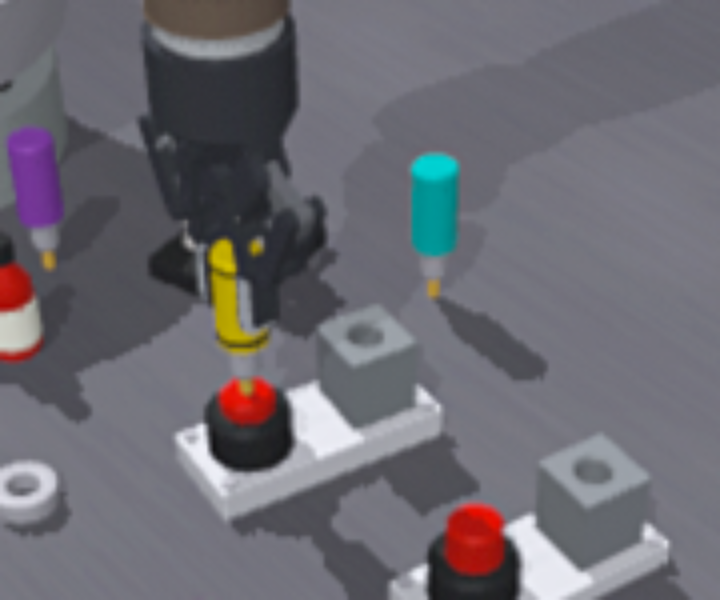

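Net force is about 7.7 N and the buffer has sunk deeply. I'll add 0.5 mm and hold.

send_rows --pt "0 0 0.0005 0" --pt "0 0 0 0" --pt "0 0 0 0" --pt "0 0 0 0" --pt "0 0 0 0" --pt "0 0 0 0" --pt "0 0 0 0" --pt "0 0 0 0" --pt "0 0 0 0"

```text
clock: 10.85
eef_pos: [0.6176, -0.1676, 0.1173]
tool_rot: [1.0, 0.0, 0.0, 0.0]
ft_force: [-0.4, 0.1, 7.2]
grip_width: 0.0289
```

```bash
python3 - <<'E'
from h import *
for i in range(3):
    p,d=cams.camera("scene"); print(monitor.get_obs()["ft_force"][2],monitor.get_obs()["eef_pos"][2])
E
```

```text
6.0924863311700745 0.11721348668566733
6.1410441506903 0.11721856170269393
6.624634146186759 0.11721232304358302
```

send_rows --pt "0 0 -0.01 0" --pt "0 0 -0.02 0" --pt "0 0 -0.02 0" --pt "0 0 0 0" --pt "0 0 0 0" --pt "0 0 0 0"

```text
clock: 11.6
eef_pos: [0.6161, -0.1672, 0.1646]
tool_rot: [1.0, 0.0, -0.002, -0.001]
ft_force: [0.2, 0.5, -2.6]
grip_width: 0.0286
```

```bash
python3 - <<'E'
from h import *
B={"L":(.6167,.1692),"M":(.594,.003),"R":(.6175,-.167)}
for n in ("scene","scene","top"):
    p,d=cams.camera(n); print(n,monitor.get_obs()["ft_force"][2],monitor.get_obs()["eef_pos"])
    W=cloud(d,cams.camera_info(n))
    hsv=cv2.cvtColor(p,cv2.COLOR_BGR2HSV)
    red=((hsv[...,0]<8)|(hsv[...,0]>172))&(hsv[...,1]>150)&(hsv[...,2]>80)
    for k,b in B.items():
        r=np.hypot(W[...,0]-b[0],W[...,1]-b[1]);m=(r<.011)&red&(W[...,2]>.04)
        print(k,np.nanmedian(W[...,2][m]),m.sum())
E
```

```text
scene -2.09166195333936 [ 0.61615173 -0.16720091  0.16468452]
L 0.07066504671993934 93
M 0.06724342001602635 63
R 0.07063177649051189 47
scene -2.3674726967941835 [ 0.61630535 -0.16728726  0.16489937]
L 0.07035677603044355 86
M 0.06734974086478662 63
R 0.07062638048543946 50
top -2.1188298293065273 [ 0.61651377 -0.16733231  0.1651903 ]
L 0.0706703830109725 95
M 0.06777968552178892 97
R 0.07037868355421506 27
```

Buffer R sank about 12 mm at 8.5 N and stays 3.3 mm low, so it is the perished one. I'll gauge the middle and left ones as a comparison.

send_rows --pt "-0.002 -0.015 0 0" --pt "-0.005 -0.035 0 0" --pt "-0.005 -0.035 0 0" --pt "-0.005 -0.035 0 0" --pt "-0.0045 -0.035 0 0" --pt "-0.002 -0.015 0 0" --pt "0 0 0.015 0" --pt "0 0 0.015 0" --pt "0 0 0.004 0" --pt "0 0 0 0" --pt "0 0 0 0" --pt "0 0 0 0"

```text
clock: 12.95
eef_pos: [0.5944, 0.0011, 0.1337]
tool_rot: [1.0, 0.001, 0.001, -0.0]
ft_force: [-0.3, -0.0, -2.4]
grip_width: 0.0284
```

```bash
python3 - <<'E'
from h import *
p,d=cams.camera("scene"); print(monitor.get_obs()["ft_force"][2],monitor.get_obs()["eef_pos"])
cv2.imwrite("pics/s6.png",cv2.resize(p[150:300,250:430],None,fx=4,fy=4))
E
```

```text
-3.118083091545877 [0.59437766 0.001057   0.13369621]
```

View pics/s6.png

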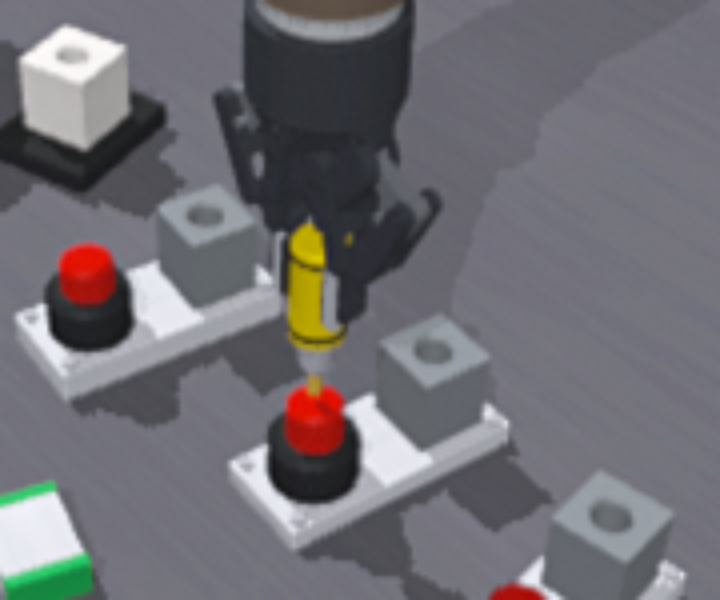

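The pin is over the middle buffer. I'll press it.

send_rows --pt "0 0 0.002 0" --pt "0 0 0.001 0" --pt "0 0 0.001 0" --pt "0 0 0 0" --pt "0 0 0 0" --pt "0 0 0 0"

```text
clock: 13.6
eef_pos: [0.5938, 0.0013, 0.1289]
tool_rot: [1.0, 0.001, 0.0, -0.0]
ft_force: [-0.6, 0.4, -2.3]
grip_width: 0.029
```

send_rows --pt "0 0 0.001 0" --pt "0 0 0.001 0" --pt "0 0 0 0" --pt "0 0 0 0"

```text
clock: 14.0
eef_pos: [0.5939, 0.0013, 0.1271]
tool_rot: [1.0, 0.001, 0.0, -0.0]
ft_force: [-0.3, -0.3, -0.6]
grip_width: 0.0285
```

send_rows --pt "0 0 0.001 0" --pt "0 0 0.001 0" --pt "0 0 0 0" --pt "0 0 0 0"

```text
clock: 14.4
eef_pos: [0.594, 0.0013, 0.1252]
tool_rot: [1.0, 0.001, 0.0, -0.0]
ft_force: [-1.0, -0.5, 2.9]
grip_width: 0.029
```

send_rows --pt "0 0 0.001 0" --pt "0 0 0 0" --pt "0 0 0 0" --pt "0 0 0 0"

```text
clock: 14.8
eef_pos: [0.594, 0.0013, 0.1241]
tool_rot: [1.0, 0.001, 0.0, -0.0]
ft_force: [-0.4, 0.1, 5.0]
grip_width: 0.0286
```

send_rows --pt "0 0 0.0005 0" --pt "0 0 0 0" --pt "0 0 0 0" --pt "0 0 0 0" --pt "0 0 0 0" --pt "0 0 0 0" --pt "0 0 0 0" --pt "0 0 0 0" --pt "0 0 0 0"

```text
clock: 15.7
eef_pos: [0.5939, 0.0013, 0.1234]
tool_rot: [1.0, 0.001, 0.0, -0.0]
ft_force: [-1.4, -1.0, 4.4]
grip_width: 0.0285
```

send_rows --pt "0 0 -0.01 0" --pt "0 0 -0.02 0" --pt "0 0 -0.01 0" --pt "0 0 0 0" --pt "0 0 0 0"

```text
clock: 16.2
eef_pos: [0.5933, 0.0013, 0.1626]
tool_rot: [1.0, 0.001, -0.001, -0.0]
ft_force: [-0.2, -0.3, -2.8]
grip_width: 0.0285
```

The middle buffer is sound, at about 1.5 N/mm overall. Next is the left one.

send_rows --pt "0.002 -0.015 0 0" --pt "0.005 -0.034 0 0" --pt "0.005 -0.034 0 0" --pt "0.005 -0.034 0 0" --pt "0.004 -0.034 0 0" --pt "0.002 -0.015 0 0" --pt "0 0 0.015 0" --pt "0 0 0.012 0" --pt "0 0 0.002 0" --pt "0 0 0 0" --pt "0 0 0 0" --pt "0 0 0 0" --pt "0 0 0 0"

```text
clock: 17.5
eef_pos: [0.6135, 0.0967, 0.1392]
tool_rot: [0.998, 0.064, -0.002, -0.03]
ft_force: [-0.2, 0.6, -1.5]
grip_width: 0.0287
```

send_rows --pt "0 0 0.002 0" --pt "0 0 0.001 0" --pt "0 0 0.001 0" --pt "0 0 0 0" --pt "0 0 0 0"

```text
clock: 18.0
eef_pos: [0.613, 0.0971, 0.1344]
tool_rot: [0.997, 0.064, -0.002, -0.03]
ft_force: [0.4, -0.2, -1.3]
grip_width: 0.0289
```

```bash
python3 - <<'E'
from h import *
p,d=cams.camera("scene"); print(monitor.get_obs()["ft_force"][2],monitor.get_obs()["eef_pos"])
cv2.imwrite("pics/s7.png",cv2.resize(p[200:350,300:480],None,fx=4,fy=4))
E
```

```text
-2.4761275562843363 [0.61302837 0.09713182 0.13449685]
```

View pics/s7.png

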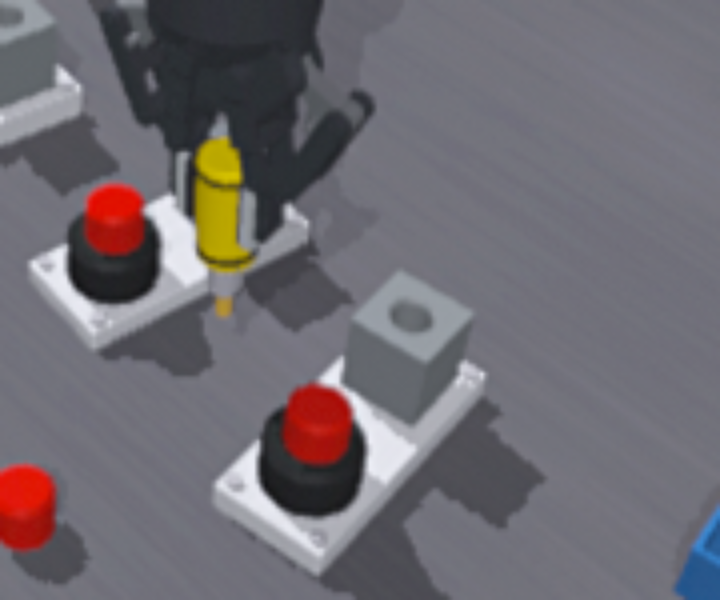

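```bash
python3 - <<'E'
from h import *
o=monitor.get_obs();print(o)
E
```

```text
{'clock': 18.05, 'joint_pos': array([0.12800213, 0.5322475 , 0.181685  , 1.22089051, 0.05961469,
       3.14117198]), 'joint_vel': array([-0.0006219 , -0.00198423,  0.00090079, -0.00028653, -0.00040059,
        0.00020868]), 'tau': array([-4.33095818e-03, -5.12095642e+01,  2.52247989e+01,  1.38268905e-02,
        2.31089210e-01,  1.66237000e-04]), 'eef_pos': array([0.61302837, 0.09713182, 0.13449685]), 'tool_rot': array([ 0.99749644,  0.06412901, -0.00222739, -0.02972139]), 'ft_force': array([ 0.82544259,  0.57438232, -2.47612756]), 'ft_torque': array([-0.07678304,  0.00786801,  0.02188677]), 'grip_width': 0.028538423979756557}
```

Joint 6 is at its range end, so the arm stopped short and tilted a little. I'll raise and back off.

send_rows --pt "0 0 -0.015 -0.3" --pt "0 0 -0.015 -0.5" --pt "0 0 0 0" --pt "0 0 0 0"

```text
clock: 18.45
eef_pos: [0.6135, 0.0954, 0.1646]
tool_rot: [0.994, 0.103, -0.001, -0.03]
ft_force: [-0.8, -0.1, -2.2]
grip_width: 0.0289
```

```bash
python3 - <<'E'
from h import *
o=monitor.get_obs();print(o["joint_pos"],o["eef_pos"],o["tool_rot"])
E
```

```text
[0.12508922 0.51381861 0.23140967 1.28832565 0.0596302  3.05930834] [0.61350415 0.09537503 0.16455324] [ 9.94187196e-01  1.03455993e-01 -6.07122580e-04 -2.98045135e-02]
```

The commanded pose has kept the tilt of 3.4° towards +y, and rows can't undo it. It is still fine for parking: nose 18 mm in a 21 mm hole, with the tilt adding only 1.5 mm over the nose. I'll compensate for the offset, work out the move to socket R, and measure before inserting.

```bash
cat >> h.py <<'E'
from scipy.spatial.transform import Rotation as Ro
def mv(target):
    o=monitor.get_obs();R=Ro.from_quat(o["tool_rot"]).as_matrix()
    return (R.T@(np.array(target)-o["eef_pos"])).round(4)
E
python3 - <<'E'
from h import *
print(mv((.538,-.1566,.160)));print(Ro.from_quat(monitor.get_obs()["tool_rot"]).as_matrix().round(4))
E
```

```text
[-0.1258  0.2309 -0.0098]
[[ 0.9786  0.2057 -0.0074]
 [ 0.2057 -0.9768  0.0591]
 [ 0.005  -0.0594 -0.9982]]
```

send_rows --pt "-0.009 0.0165 -0.0014 0" --pt "-0.018 0.033 -0.0014 0" --pt "-0.018 0.033 -0.0014 0" --pt "-0.018 0.033 -0.0014 0" --pt "-0.018 0.033 -0.0014 0" --pt "-0.018 0.033 -0.0014 0" --pt "-0.018 0.033 -0.0014 0" --pt "-0.0088 0.0164 0 0" --pt "0 0 0 0" --pt "0 0 0 0" --pt "0 0 0 0"

```text
clock: 19.55
eef_pos: [0.5378, -0.1561, 0.1596]
tool_rot: [0.994, 0.104, -0.001, -0.03]
ft_force: [-0.1, 0.3, -3.0]
grip_width: 0.0286
```

```bash
python3 - <<'E'
from h import *
o=monitor.get_obs();print(o["eef_pos"],o["tool_rot"],o["joint_pos"].round(3))
p,d=cams.camera("scene");cv2.imwrite("pics/s8raw.png",p)
cv2.imwrite("pics/s8.png",cv2.resize(p[150:250,240:360],None,fx=6,fy=6,interpolation=cv2.INTER_CUBIC))
print(mv((.538,-.1566,.150)))
E
```

```text
[ 0.53776084 -0.15610308  0.15959689] [ 0.99410152  0.10417828 -0.00133354 -0.03012095] [-0.312  0.418  0.066  1.245  0.054  2.62 ]
[-0.0002  0.0013  0.0097]
```

View pics/s8.png

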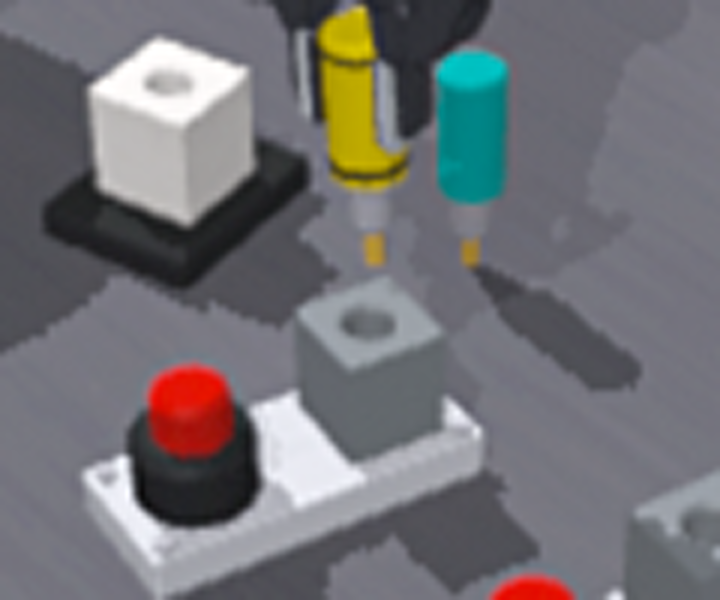

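```bash
cat >> h.py <<'E'
def ray(n,u,v,z):
    i=cams.camera_info(n);K=i["intrinsics"];T=i["T"]
    r=T[:3,:3]@np.array([(u-K[0,2])/K[0,0],-(v-K[1,2])/K[1,1],-1]);s=(z-T[2,3])/r[2]
    return T[:3,3]+s*r
E
python3 - <<'E'
from h import *
f=lambda cx,cy:(240+(cx+.5)/6-.5,150+(cy+.5)/6-.5)
R=Ro.from_quat([ 0.99410152 , 0.10417828 ,-0.00133354, -0.03012095]).as_matrix();t=np.array([ 0.53776084, -0.15610308 , 0.15959689])
tip=t+R[:,2]*.0605;print("robot tip",tip.round(4))
for c in((375,259),(375,262)): print("tip cam",ray("scene",*f(*c),tip[2]).round(4))
print("hole",ray("scene",*f(368.5,322),.0692).round(4))
# underside of handle centre
u=t+R[:,2]*.0186;print("under",u.round(4))
# hole in stand post: calibration check
print("post hole",ray("scene",*f(168,83),.0703).round(4))
p=cv2.imread("pics/s8raw.png")
cv2.imwrite("pics/s8h.png",cv2.resize(p[190:225,285:325],None,fx=18,fy=16,interpolation=cv2.INTER_CUBIC))
E
```

```text
robot tip [ 0.5372 -0.1525  0.0992]
tip cam [ 0.5345 -0.1535  0.0992]
tip cam [ 0.5358 -0.152   0.0992]
hole [ 0.5374 -0.1545  0.0692]
under [ 0.5376 -0.155   0.141 ]
post hole [ 0.497  -0.3418  0.0703]
```

View pics/s8h.png

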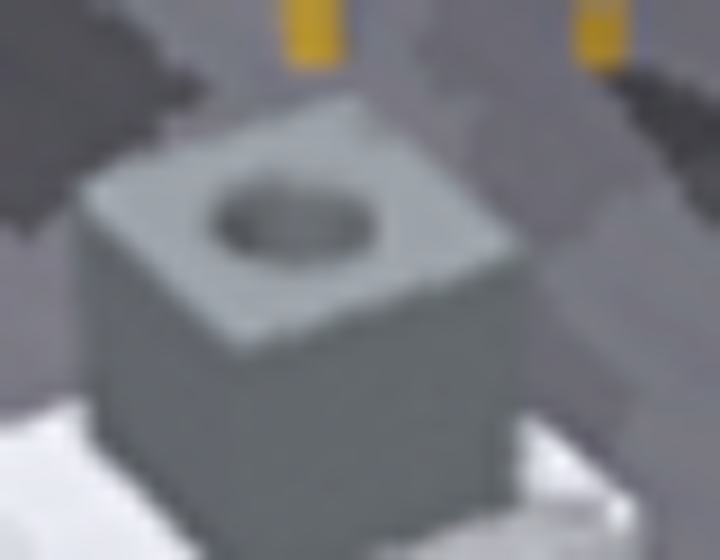

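The scene view puts the hole centre at (0.5374,-0.1545), which agrees with my target. I'll lower the tip to just above the mouth and compare directly.

send_rows --pt "-0.0002 0.0005 0.01 0" --pt "0 0.0005 0.009 0" --pt "0 0 0.006 0" --pt "0 0 0 0" --pt "0 0 0 0" --pt "0 0 0 0"

```text
clock: 20.2
eef_pos: [0.5381, -0.1563, 0.1352]
tool_rot: [0.994, 0.104, -0.001, -0.03]
ft_force: [-0.5, 0.5, -1.9]
grip_width: 0.0287
```

```bash
python3 - <<'E'
from h import *
o=monitor.get_obs();print(o["eef_pos"],o["tool_rot"],o["ft_force"])
p,d=cams.camera("scene");cv2.imwrite("pics/s9raw.png",p)
cv2.imwrite("pics/s9.png",cv2.resize(p[170:225,270:330],None,fx=12,fy=10.9,interpolation=cv2.INTER_CUBIC))
R=Ro.from_quat(o["tool_rot"]).as_matrix();print("tip",o["eef_pos"]+R[:,2]*.0605)
E
```

```text
[ 0.53808246 -0.15632566  0.13523499] [ 9.94134846e-01  1.04000795e-01 -7.61530717e-04 -2.96506875e-02] [-0.54566643  0.45719639 -1.87091509]
tip [ 0.53761773 -0.15276855  0.07484144]
```

View pics/s9.png

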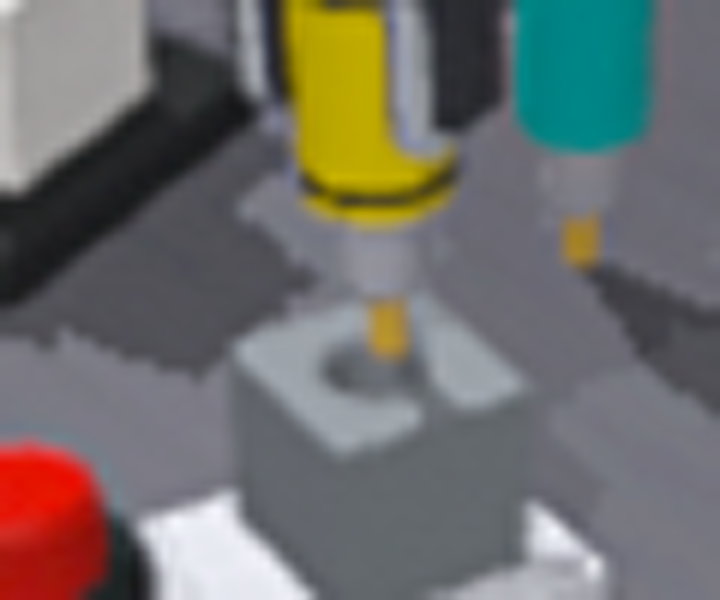

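Pin tip at (389,350) sits within the hole, and the offset matches the tilt I expected. I'll descend vertically and watch the force.

send_rows --pt "0 0.0006 0.008 0" --pt "0 0.0005 0.008 0" --pt "0 0.0002 0.003 0" --pt "0 0 0 0" --pt "0 0 0 0"

```text
clock: 20.75
eef_pos: [0.5378, -0.1564, 0.1157]
tool_rot: [0.994, 0.104, -0.001, -0.03]
ft_force: [0.9, 0.1, -2.1]
grip_width: 0.0287
```

send_rows --pt "0 0.0002 0.003 0" --pt "0 0.0002 0.003 0" --pt "0 0 0 0" --pt "0 0 0 0"

```text
clock: 21.15
eef_pos: [0.5378, -0.1564, 0.1098]
tool_rot: [0.994, 0.104, -0.001, -0.03]
ft_force: [0.4, -0.2, -2.0]
grip_width: 0.0283
```

```bash
python3 - <<'E'
from h import *
p,d=cams.camera("scene")
o=monitor.get_obs();print(o["eef_pos"],o["tool_rot"],o["ft_force"],o["ft_torque"])
cv2.imwrite("pics/s10.png",cv2.resize(p[170:225,270:330],None,fx=12,fy=10.9,interpolation=cv2.INTER_CUBIC))
E
```

```text
[ 0.53796331 -0.1564603   0.10995218] [ 9.94134807e-01  1.03960919e-01 -9.93612535e-04 -2.97846518e-02] [-0.58265252 -0.60992415 -1.40987851] [-0.10917107  0.00403221  0.03691561]
```

View pics/s10.png

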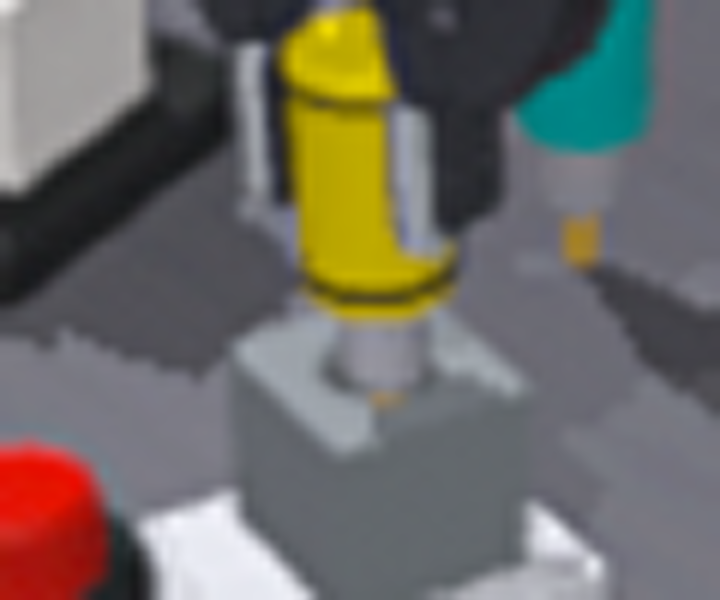

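No contact force yet and the nose is at the mouth. I'll continue.

send_rows --pt "0 0.0002 0.003 0" --pt "0 0.0002 0.003 0" --pt "0 0 0 0" --pt "0 0 0 0"

```text
clock: 21.6
eef_pos: [0.5378, -0.1564, 0.1037]
tool_rot: [0.994, 0.104, -0.001, -0.03]
ft_force: [-0.2, -0.9, -2.4]
grip_width: 0.0289
```

send_rows --pt "0 0.0001 0.002 0" --pt "0 0.0002 0.003 0" --pt "0 0 0 0" --pt "0 0 0 0"

```text
clock: 22.0
eef_pos: [0.5379, -0.1565, 0.0987]
tool_rot: [0.994, 0.104, -0.001, -0.03]
ft_force: [-0.1, -0.7, -1.8]
grip_width: 0.029
```

send_rows --pt "0 0.0002 0.003 0" --pt "0 0.0002 0.003 0" --pt "0 0 0 0" --pt "0 0 0 0"

```text
clock: 22.4
eef_pos: [0.5379, -0.1565, 0.0927]
tool_rot: [0.994, 0.104, -0.001, -0.03]
ft_force: [1.1, -0.2, -2.6]
grip_width: 0.0288
```

send_rows --pt "0 0.0001 0.002 0" --pt "0 0 0 0" --pt "0 0 0 0"

```text
clock: 22.7
eef_pos: [0.538, -0.1565, 0.0908]
tool_rot: [0.994, 0.104, -0.001, -0.03]
ft_force: [-0.1, 0.1, -1.1]
grip_width: 0.0289
```

send_rows --pt "0 0.0001 0.001 0" --pt "0 0 0 0" --pt "0 0 0 0"

```text
clock: 23.0
eef_pos: [0.538, -0.1565, 0.0899]
tool_rot: [0.994, 0.104, -0.001, -0.03]
ft_force: [-0.3, -0.4, -1.3]
grip_width: 0.0286
```

```bash
python3 - <<'E'
from h import *
p,d=cams.camera("scene")
o=monitor.get_obs();print(o["eef_pos"],o["ft_force"],o["ft_torque"])
cv2.imwrite("pics/s11.png",cv2.resize(p[170:225,270:330],None,fx=12,fy=10.9,interpolation=cv2.INTER_CUBIC))
E
```

```text
[ 0.53804113 -0.15656717  0.08990287] [ 0.42455063  0.38307357 -1.51315919] [-0.09182911 -0.05460398 -0.01623955]
```

View pics/s11.png

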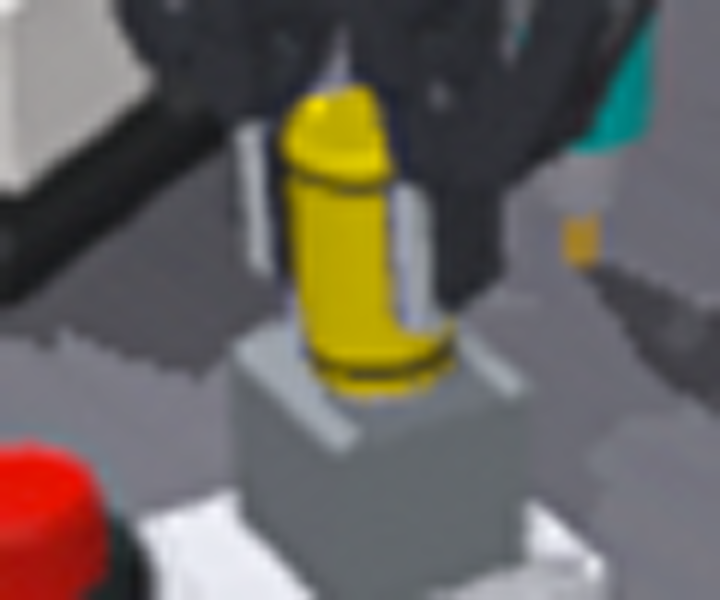

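Nearly home, with the handle's underside at the block. I'll release.

send_rows --pt "0 0 0 0" --pt "0 0 0 0" --pt "0 0 0 0" --pt "0 0 0 0" --pt "0 0 0 0" --pt "0 0 0 0" --claw 0.5

```text
clock: 23.65
eef_pos: [0.5381, -0.1566, 0.0899]
tool_rot: [0.994, 0.104, -0.001, -0.03]
ft_force: [-0.1, 0.4, 0.6]
grip_width: 0.0637
```

```bash
python3 - <<'E'
from h import *
p,d=cams.camera("scene")
o=monitor.get_obs();print(o["eef_pos"],o["ft_force"],o["grip_width"],mv(o["eef_pos"]+[0,0,.1]))
cv2.imwrite("pics/s12.png",cv2.resize(p[170:225,270:330],None,fx=12,fy=10.9,interpolation=cv2.INTER_CUBIC))
E
```

```text
[ 0.53805562 -0.15659622  0.08991744] [ 0.13712888 -0.27910806  1.01227513] 0.06428726546323618 [ 0.0004 -0.0059 -0.0998]
```

View pics/s12.png

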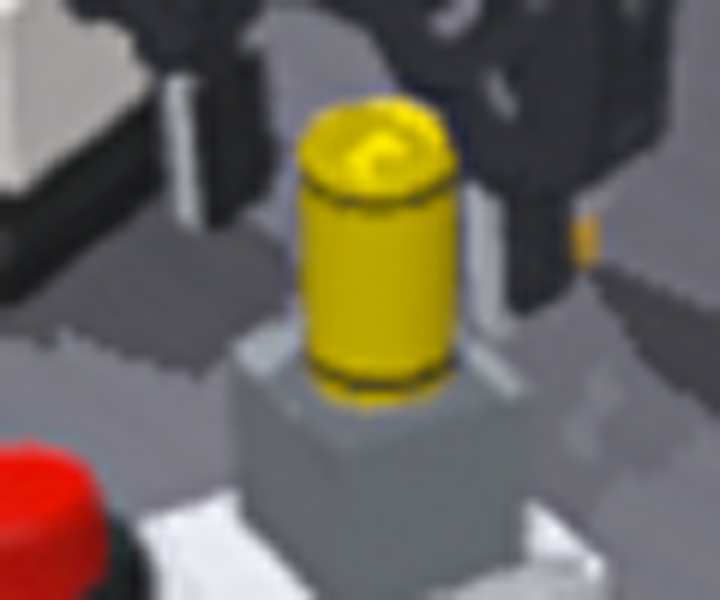

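The gauge dropped home and stands upright, clear of both fingers. I'll withdraw straight up.

send_rows --pt "0.0001 -0.0006 -0.01 0" --pt "0.0001 -0.0012 -0.02 0" --pt "0.0001 -0.0018 -0.03 0" --pt "0.0001 -0.0024 -0.04 0" --pt "0 -0.002 -0.03 0" --pt "-0.04 0 0 0" --pt "-0.04 0 0 0" --pt "-0.04 0 0 0" --pt "0 0 0 0" --pt "0 0 0 0"

```text
clock: 24.7
eef_pos: [0.4203, -0.1815, 0.2208]
tool_rot: [0.994, 0.103, -0.0, -0.029]
ft_force: [0.9, -0.7, -0.6]
grip_width: 0.0641
```

```bash
python3 - <<'E'
from h import *
o=monitor.get_obs();print(o["eef_pos"],o["ft_force"])
for n in ("scene","top"):
    p,d=cams.camera(n);cv2.imwrite(f"pics/{n}_end.png",p);W=cloud(d,cams.camera_info(n))
    hsv=cv2.cvtColor(p,cv2.COLOR_BGR2HSV)
    yel=(abs(hsv[...,0].astype(int)-28)<6)&(hsv[...,1]>150)&(hsv[...,2]>80)
    r=np.hypot(W[...,0]-.538,W[...,1]+.155);Q=W[yel&(r<.03)]
    zt=np.nanpercentile(Q[:,2],97);t=Q[Q[:,2]>zt-.005]
    print(n,"top z",np.nanmedian(W[...,2][(r<.01)&(W[...,2]>.1)]),"mid",((t.max(0)+t.min(0))/2).round(4))
E
```

```text
[ 0.4202971  -0.18147881  0.22076393] [ 0.87052601 -0.74213704 -0.60770513]
scene top z 0.12934739003393048 mid [ 0.5381 -0.1539  0.129 ]
top top z 0.12948709602760478 mid [ 0.5378 -0.1562  0.1297]
```

View pics/scene_end.png

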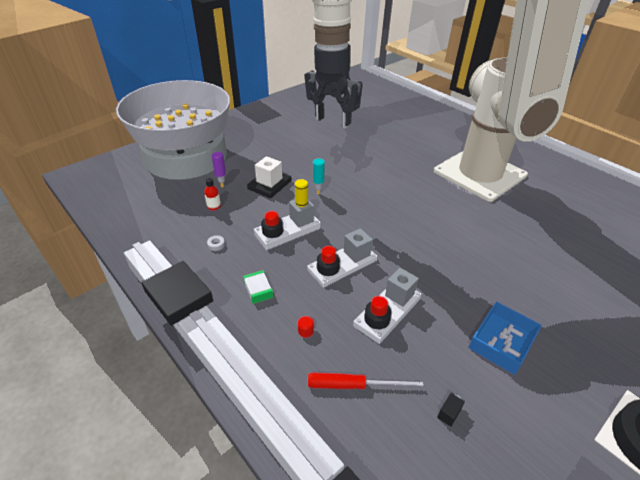

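View pics/top_end.png

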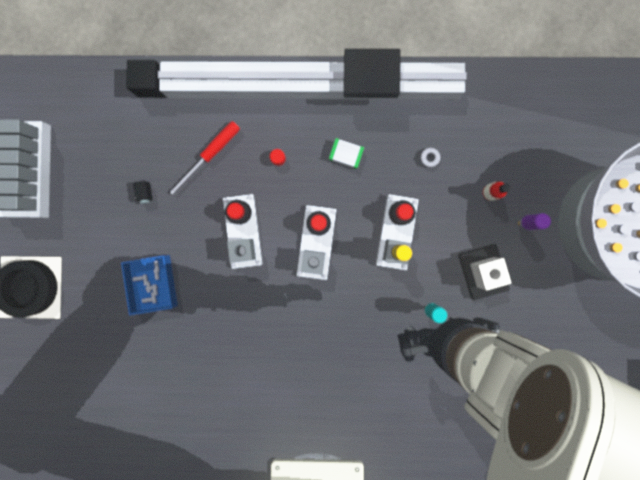

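Handle top is at 0.1294 m, which is the block top (0.0694 m) plus 60 mm, so it is fully home. The bystanders are where they were and the arm is clear.

```bash
python3 -c "
from workcell import order
print(order.job_done())"
```

```text
the job is handed in; nothing more can be done
None
```

The soft buffer is the right-hand one, at y ≈ -0.167. The gauge now stands in the socket in front of it, fully home and let go.

- **Soft buffer:** held at about 8 to 8.5 N for over half a second, it sank about 12 to 13 mm, and the cameras then showed it about 3 mm low.
- **Middle buffer:** about 7 to 7.5 N took only about 5 to 5.5 mm of total travel, most of it the gauge's own spring, so it is sound.
- **Left buffer (not gauged):** on the way there joint 6 reached the end of its range (3.1412 rad). The arm stopped short and was left tilted by about 3.4°. I backed off and judged from the other two.
- **Parking:** the gauge went in with that tilt and without noticeable force, and stood upright once released.
- **Last checks:** the handle's top is at 0.1294 m, which matches the block's top plus 60 mm. In the final pictures the other loose things, including both decoys, look to be where they were. The arm is clear, and I handed in at about 25 s.

Force readings were noisy by about 1 N, and I worked them out against a free reading of about -2.2 N. The highest net reading was about 9.4 N.

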